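# Load a coverslip holder onto a sprung specimen stage with a lifter

### The job

Take the lifter by its handle and carry the coverslip holder that lies loose on its tip, level, to the specimen stand; lower it into the nest until the blade rests lightly on the sprung stage (a few newtons, never above 10 N). Draw the blade straight out through the gap so that the wall keeps the holder back and leaves it lying flat in the nest, then stand the lifter upright on the bench and let go. Do not touch the holder with the gripper or tip it, and leave the beaker, the timer and the two vials alone.

Things in the scene. Friction and masses are not known exactly. Their poses are not given: they have to be found in the camera images.
- lifter: Lifter of bare steel with a grey upright handle, 0.18 kg, loose, standing on the bench by itself. Origin: on the underside of the blade, below the place of the holder; x = along the blade to its tip, z = up. Flat blade 20 wide, 4 thick, underside at z = 0, rounded tip ending at x = +14. Square foot at the back, 50 x 50 x 8, x from -130 to -80, underside also at z = 0.
- lifter_handle (a point): Grasp point on the lifter's handle, an upright flat bar 28 (along x) by 12 (along y), centred 105 behind the lifter's origin and reaching from 8 to 98 above the blade's underside. The point is on its middle line, 73 above the underside; axes as the lifter's: pinch along y.
- holder_center (a point): Coverslip holder: plain round steel disc, 42 across, 12 thick, 0.06 to 0.11 kg, a coverslip let into its top. Point at its centre, 6 above its underside; z = up. It lies loose on the blade's tip, within 4 mm of its place; only friction holds it.
- stand: Specimen stand, fixed. Origin: on the bench, on the nest's axis; the blade comes in pointing along +x. Base plate 80 x 76 x 12, column, and a round sprung stage 70 across on a post set to an unknown height: its upper face is 60 to 105 above the bench, not reported, to be felt or seen. Pressed, the stage yields straight down about 0.33 mm per N, at most 9 mm.
- nest_gap (a point): Point on the bench below the gap of the nest, 28 from the nest's axis on the stand's -x side; axes as the stand's. The nest is a round wall on the stage, 8 high, inside diameter 52, outside 60; its gap is 26 wide: the blade passes, the holder does not. With the blade resting on the stage, the holder's underside is 4 below the wall's top.
- beaker: Bystander: clear 100 ml beaker, 67 across, 80 high, on the left part of the bench; leave it where it is. Origin under its centre.
- timer: Bystander: white square lab timer, 62 x 62 x 16, near the middle of the bench's front edge; leave it. Origin under its centre.
- vial_amber: Bystander: brown vial with a white cap, 27 across, 62 high; leave it. Origin under its centre.
- vial_black: Bystander: pale vial with a black cap, 27 across, 62 high; leave it. Origin under its centre.

How it is judged:
On the way, in this order (a step that is already met when the one before it is completed fails the run):
1. the lifter is raised off the bench with the holder lying level on its blade (height (world z) of lifter above 0.03 m and contact force between lifter and holder above 0.2 N and angle between holder_center's own z axis and vertical below 0.2 rad), for 0.2 s.
2. the blade rests on the stage (over 0.8 N) with the holder on it inside the nest (within 8 mm of its axis) (contact force between lifter and stand above 0.8 N and horizontal distance between holder_center and stand below 0.008 m and angle between holder_center's own z axis and vertical below 0.1 rad and contact force between lifter and holder above 0.1 N), for 0.2 s.
At the end, for the whole second after the job is handed in: The holder lies flat (within 3.5 degrees) and still on the stage inside the nest wall (centre within 10 mm of the nest's axis), clear of the lifter; the lifter stands upright (within 6 degrees) and still on the bench (horizontal distance between holder_center and stand below 0.01 m and angle between holder_center's own z axis and vertical below 0.06 rad and contact force between holder and stand above 0.2 N and contact force between holder and lifter below 0.05 N and linear speed of each of holder, lifter below 0.02 m/s and height (world z) of lifter below 0.006 m and angle between lifter's own z axis and vertical below 0.1 rad); the robot touches nothing.
It fails at once if the lifter, the holder or the gripper presses on the stand with more than 10 N (contact force between any of lifter, holder, the fingers, the arm and stand above 10 N).
It fails at once if the gripper or arm touches the holder (contact force between holder and the fingers above 0.3 N or contact force between holder and the arm above 0.3 N).
It fails at once if the holder is tipped by more than 20 degrees (angle between holder_center's own z axis and vertical above 0.35 rad).
It fails at once if a bystander (beaker, timer, vials) is moved more than 20 mm (distance of any of beaker, timer, vial_amber, vial_black from where it was at the start of the episode above 0.02 m).
It also fails if it takes over 64 s, if anything falls off the work surface, if the arm or the gripper's body presses on something with over 40 N, if the wrist force passes 120 N, or if a joint passes its speed limit or range.

### The arm

A 6-joint arm with a two-finger parallel gripper is mounted at the origin on a cart in front of the work surface, level with it; the furniture and walls round the work are solid. World frame = base frame: x ahead of the robot, y to its left, z up, the work surface at z = 0. Lengths are in m, angles in rad, forces in N, time in s.
With the tool pointing down it reaches from about 0.375 to 0.75 m from the base axis. Payload 9 kg.
Tool frame: the origin (TCP) lies at the very end of the fingers, on their centre line; the grasp point (between the pads) lies 19 mm behind it; z points along the fingers, y is the line along which they close (so a half turn about z gives the same grasp; the last joint's range is limited). The gripper opens to 85 mm and grips with 20 to 120 N. Pads are 22 mm wide; open, the fingers measure 114 mm over their backs; the gripper's body (76 mm by 85 mm) begins 54 mm behind the grasp point. The pads swing forward as they close: fully open they stand 13 mm farther back than shut.
Start: joints at [-1.467, 0.104, 0.097, 1.564, 0, 1.353], TCP at [0.19, -0.569, 0.231] pointing down, gripper open.
Joint ranges: [-2.99, 2.99], [-0.84, 1.86], [-1.1, 1.16], [-1.84, 2.11], [-1.51, 1.56], [-3.14, 3.14]. Speed limits (rad/s): [2.22, 2.22, 2.57, 3.14, 3.14, 3.14].

### API

Orientations are given as a unit quaternion [x, y, z, w].
In Python, from cell import manip, grab_frame, workorder gives the robot as it stands.
- The arm moves only by the shell command python3 -m handwheel 'ROWS' [FORCE]. ROWS is JSON, a list of rows, each a list of 7 numbers: the shift along the world's x, y, z in m, then the turn, a rotation vector about the world's x, y, z in degrees, then the gripper command: -1 is shut, 1 is fully open, values between are in proportion. A call has 1 to 10 rows; each row is the pose to reach, as a shift and turn from the pose commanded when the call began; what a row does not reach only later rows make up. A row lasts 1/10 s, in which the tool goes at most 50 mm and 8.59 degrees, less where a joint would pass 70% of its speed; a pose out of reach is approached as far as the arm can. A call with a gripper value outside its range is refused whole. The fingers move at their own pace and stop on an object; FORCE is the grip in N (left out, the last holds). Time passes only in rows, so rows that repeat a pose let the fingers close. It gives the time, the measured TCP pose, the force, the opening and the grip force at its end, in the units of the state.
- manip.sense(): the state, without advancing time (a new reading comes with each control period).
- grab_frame(name): name is "scene" or "side" or "wrist"; returns a dict with "color" (400x640x3 uint8, red, green, blue), "range_z" (400x640 float32, m along the optical axis (not along the pixel's ray), 0 where there is no reading), "fovy" (degrees; the focal length in pixels is half the picture's height over the tangent of half this angle, whatever the lens; pixels are square), "cx", "cy" (the principal point, pixels), "k1" (the pictures are not rectified: a ray, as slopes to the right and down, at radius r is drawn at 1 + k1 r^2 times it, then the intrinsics apply), "R" (3x3) and "t" (3): a world point X has camera coordinates R X + t. Camera axes: x right, y down, z forward; pixel columns grow to the right and rows downward; lengths in m; the calibration is good to about 2 mm. A picture is of the moment at which its call begins.
- workorder.sign_off(): hands the job in; it is judged then, once.
The state is a dict: "t": time; "joints": joint angles; "qvel": joint speeds; "joint_torque": joint torques, N m; "ee_pos": TCP position; "tool_rot": TCP orientation; "contact_force": force on the tool from outside, world axes, zero at the start; "wrist_torque": the same for the moment, N m; "width": finger opening in m; "grip_force": force on a finger pad.
Only numpy, scipy, OpenCV 4.12 (cv2) and the standard library are available. Lean on these libraries where they do the work, as an engineer would, in place of code of your own. Each camera call takes 0.05 s, during which the arm holds its last target. There are 200 camera calls.

## Working session

There is one attempt and no reset: what is moved stays moved. The work goes in short steps, Python scripts to look and compute and a shell command to move; the robot and the scene stay as the last step left them, time stands still between calls to the robot, and variables do not carry over. Pictures are saved under pics/ and viewed, at most 10 in all, crops included, and the job is handed in when it is done.

```bash
ls; mkdir -p pics; cat > h.py <<'E'
import numpy as np, cv2
from cell import manip, grab_frame, workorder
def save(n,f): cv2.imwrite(n,cv2.cvtColor(f["color"],cv2.COLOR_RGB2BGR))
def K(f):
    fl=200/np.tan(np.radians(f["fovy"])/2)
    return np.array([[fl,0,f["cx"]],[0,fl,f["cy"]],[0,0,1]]),np.array([f["k1"],0,0,0,0.])
def slopes(f,uv):
    k,d=K(f); return cv2.undistortPoints(np.array(uv,float).reshape(-1,1,2),k,d)[:,0]
def atz(f,uv,z):  # intersect with plane z
    s=slopes(f,uv); R,t=np.array(f["R"]),np.array(f["t"]); c=-R.T@t
    d=np.c_[s,np.ones(len(s))]@R
    return c+d*((z-c[2])/d[:,2])[:,None]
def cloud(f):
    v,u=np.mgrid[0:400,0:640]; s=slopes(f,np.c_[u.ravel(),v.ravel()])
    z=f["range_z"].ravel(); P=np.c_[s*z[:,None],z]
    X=(P-np.array(f["t"]))@np.array(f["R"]); X[z==0]=np.nan
    return X.reshape(400,640,3)
def proj(f,X):
    k,d=K(f); R=np.array(f["R"]); return cv2.projectPoints(np.array(X,float).reshape(-1,1,3),cv2.Rodrigues(R)[0],np.array(f["t"],float),k,d)[0][:,0]
E
python3 - <<'E'
from h import *
import pickle
for n in("scene","side"):
    f=grab_frame(n); save(f"pics/{n}0.png",f); pickle.dump(f,open(n+".pkl","wb")); print(n,-np.array(f["R"]).T@f["t"],f["fovy"],f["k1"])
print(manip.sense())
E
```

```text
pics
scene [-0.02791992  0.70067717  0.75551646] 42.83539093454428 -0.08902596520761585
side [ 0.28350918 -0.85559217  0.54792435] 51.76997172253217 -0.004572974965962821
{'t': 0.1, 'joints': array([-1.46672566e+00,  1.04668505e-01,  9.65609533e-02,  1.56388114e+00,
        1.66823877e-05,  1.35309148e+00]), 'qvel': array([-0.00030879, -0.00185518,  0.00316619,  0.00089751, -0.0007828 ,
        0.00145946]), 'joint_torque': array([ 7.38584320e-03, -5.58203673e+01,  5.04723072e+01,  1.27477510e-02,
       -2.62805625e-04,  1.41500060e-06]), 'ee_pos': array([ 0.18973169, -0.56891064,  0.2305908 ]), 'tool_rot': array([ 9.87085284e-01,  1.60194530e-01,  4.21828064e-05, -5.94745749e-04]), 'contact_force': array([0.65504632, 0.76452483, 0.14840597]), 'wrist_torque': array([-0.02705827,  0.00904642,  0.01463701]), 'grip_force': 0.0, 'width': 0.08518043426626859}
```

View pics/scene0.png

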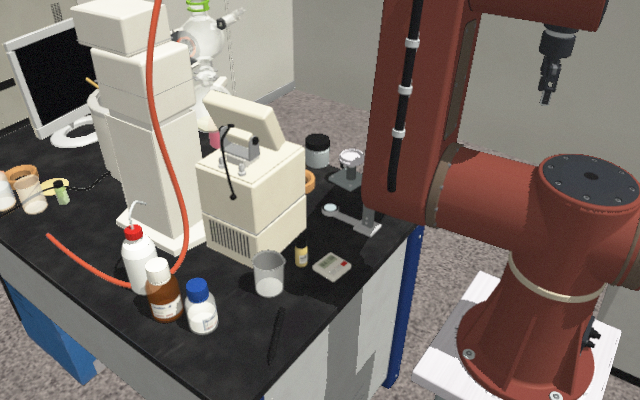

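View pics/side0.png

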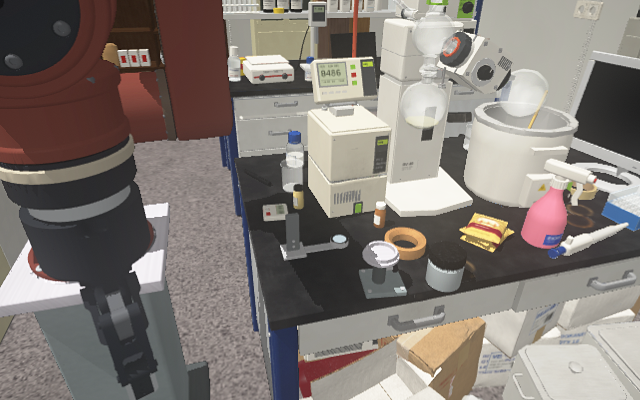

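The side view shows the lifter: handle around (292,235), holder around (340,241). The stand's nest is around (381,255), the timer at (274,212), and a heater box behind. I'll enlarge this part and use the depth.

```bash
python3 - <<'E'
from h import *
import pickle
f=pickle.load(open("side.pkl","rb"))
c=f["color"][180:310,250:480]
cv2.imwrite("pics/crop1.png",cv2.cvtColor(cv2.resize(c,None,fx=3.4,fy=3.4,interpolation=cv2.INTER_CUBIC),cv2.COLOR_RGB2BGR))
X=cloud(f)
for n,u,v in [("holder",340,241),("handletop",292,215),("foot",290,253),("nest",381,257),("base",385,283),("jar",444,255),("timer",274,212),("bench",330,290)]:
    print(n,X[v,u].round(4))
g=pickle.load(open("scene.pkl","rb"));Y=cloud(g)
for n,u,v in [("holder",330,209),("nest",351,158),("base",348,178),("handle",369,213),("foot",365,227)]:
    print(n,Y[v,u].round(4))
E
```

```text
holder [ 0.5251 -0.1476  0.0176]
handletop [ 0.42   -0.143   0.0987]
foot [ 0.4117 -0.1505  0.0084]
nest [ 0.5578 -0.2922  0.0746]
base [ 0.57   -0.2962  0.012 ]
jar [ 0.6735 -0.32    0.0774]
timer [0.4059 0.0193 0.0121]
bench [ 0.4658 -0.2725 -0.0023]
holder [ 0.5216 -0.1299  0.017 ]
nest [ 0.5614 -0.2824  0.0733]
base [ 0.5614 -0.2724  0.0165]
handle [ 0.4154 -0.1322  0.0507]
foot [ 0.4207 -0.1284  0.0095]
```

View pics/crop1.png

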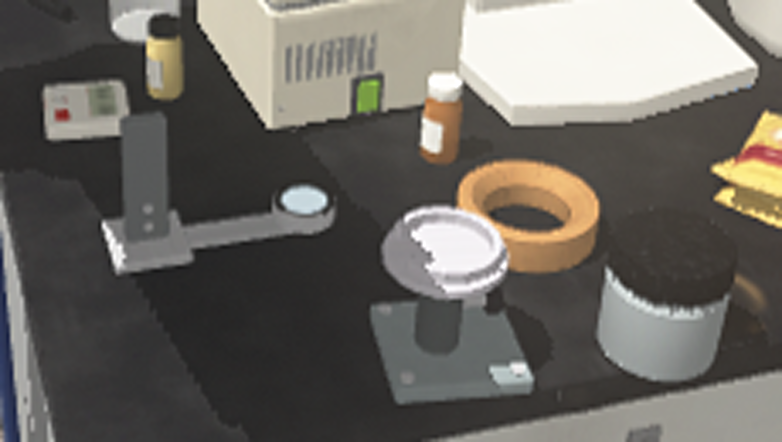

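The crop shows the lifter foot at crop (148,240) and the blade pointing right to the holder at (304,202). The nest rim is centred at about (445,250) over a base plate with corners (370,305), (495,300), (533,385) and (397,403). The gap isn't clear yet.

```bash
python3 - <<'E'
from h import *
import pickle
f=pickle.load(open("side.pkl","rb")); X=cloud(f)
g=pickle.load(open("scene.pkl","rb"));Y=cloud(g)
def sel(P,lo,hi):
    P=P.reshape(-1,3); return P[np.all((P>lo)&(P<hi),axis=1)]
for nm,C in(("side",X),("scene",Y)):
    print(nm)
    for n,lo,hi in [("handle",(.36,-.2,.02),(.46,-.09,.12)),("handletop",(.36,-.2,.09),(.46,-.09,.12)),("foot",(.36,-.2,.005),(.45,-.09,.012)),("holdertop",(.48,-.2,.013),(.56,-.09,.025)),("base",(.5,-.36,.008),(.63,-.22,.017)),("stage",(.5,-.36,.055),(.63,-.22,.12)),]:
        p=sel(C,lo,hi)
        if len(p)<5: print(n,len(p)); continue
        r=cv2.minAreaRect((p[:,:2]*1000).astype(np.float32))
        print(n,len(p),p.mean(0).round(4),"z5/50/95",np.percentile(p[:,2],[5,50,95]).round(4),"rect",np.round(r[0],1),np.round(r[1],1),round(r[2],1))
p=sel(X,(.5,-.36,.055),(.63,-.22,.12)); print(np.histogram(p[:,2],bins=np.arange(.055,.12,.002)))
k=cv2.resize
# blade direction by pixels (side)
c=lambda u,v:(250+u/3.4-.35,180+v/3.4-.35)
print("base corners",atz(f,[c(370,305),c(495,300),c(533,385),c(397,403)],.012).round(4))
print("holder top c",atz(f,[c(304,200)],.016).round(4))
print("foot corners",atz(f,[c(103,222),c(180,210),c(193,255),c(117,262)],.008).round(4))
print("handle top",atz(f,[c(122,117),c(163,114)],.098).round(4))
w=grab_frame("wrist"); s=manip.sense()
from scipy.spatial.transform import Rotation as Ro
T=Ro.from_quat(s["tool_rot"]); cam=-np.array(w["R"]).T@w["t"]
print("wrist cam in tool",T.inv().apply(cam-s["ee_pos"]).round(4),"axis",T.inv().apply(np.array(w["R"])[2]).round(3),w["fovy"], "tool axes",T.as_matrix().round(3).tolist())
E
```

```text
side
handle 444 [ 0.4192 -0.1424  0.062 ] z5/50/95 [0.024  0.0624 0.0969] rect [ 420.2 -139.3] [15.9 28.7] 86.8
handletop 75 [ 0.4198 -0.1407  0.0951] z5/50/95 [0.0907 0.0956 0.0981] rect [ 419.9 -138.9] [15.5 27.3] 82.6
foot 238 [ 0.4187 -0.1454  0.0073] z5/50/95 [0.0054 0.0072 0.009 ] rect [ 422.  -139.2] [51.  53.6] 88.9
holdertop 130 [ 0.525  -0.1397  0.0158] z5/50/95 [0.0142 0.0159 0.0175] rect [ 524.8 -140.7] [37.6 36.5] 19.5
base 839 [ 0.564  -0.2944  0.0113] z5/50/95 [0.0093 0.0112 0.0133] rect [ 567.3 -285. ] [79.2 79.3] 82.1
stage 787 [ 0.5584 -0.2873  0.0774] z5/50/95 [0.0727 0.0761 0.0841] rect [ 560.1 -286.8] [69.3 64.7] 4.2
scene
handle 183 [ 0.4197 -0.1338  0.0426] z5/50/95 [0.0223 0.042  0.0623] rect [ 419.9 -134. ] [28.4 14.7] 20.4
handletop 0
foot 220 [ 0.4173 -0.1311  0.0081] z5/50/95 [0.0055 0.008  0.0106] rect [ 422.5 -149.4] [53.  76.8] 1.6
holdertop 112 [ 0.526  -0.1351  0.0166] z5/50/95 [0.0137 0.0169 0.0191] rect [ 525.5 -135.9] [39.3 39.1] 35.1
base 352 [ 0.5685 -0.2745  0.0123] z5/50/95 [0.0092 0.0122 0.0154] rect [ 570.5 -286. ] [78.8 82.5] 82.4
stage 354 
[... 359 characters left out ...]
073, 0.075, 0.077, 0.079, 0.081, 0.083, 0.085, 0.087, 0.089,
       0.091, 0.093, 0.095, 0.097, 0.099, 0.101, 0.103, 0.105, 0.107,
       0.109, 0.111, 0.113, 0.115, 0.117, 0.119]))
base corners [[ 0.5341 -0.2439  0.012 ]
 [ 0.6084 -0.2588  0.012 ]
 [ 0.5983 -0.3324  0.012 ]
 [ 0.5201 -0.3263  0.012 ]]
holder top c [[ 0.5267 -0.1357  0.016 ]]
foot corners [[ 0.3962 -0.1155  0.008 ]
 [ 0.4476 -0.1151  0.008 ]
 [ 0.4446 -0.1646  0.008 ]
 [ 0.3971 -0.1595  0.008 ]]
handle top [[ 0.408  -0.135   0.098 ]
 [ 0.4329 -0.1378  0.098 ]]
wrist cam in tool [ 0.0839 -0.0003 -0.1434] axis [-0.326 -0.     0.945] 62.55029882939397 tool axes [[0.949, 0.316, -0.0], [0.316, -0.949, 0.001], [0.0, -0.001, -1.0]]
```

Depth puts the stage face at z≈0.076 and the wall top at about 0.084, with the nest near (0.56,-0.284). The handle is at about (0.420,-0.138) and the lifter yaw is close to 0. Next I'll look at the nest from above with the wrist camera to find the gap.

```bash
python3 -m handwheel '[[0.03,0.02,0,0,0,-2,1],[0.07,0.055,0,0,0,-4,1],[0.11,0.085,0,0,0,-6,1],[0.15,0.115,0,0,0,-8,1],[0.19,0.145,0,0,0,-10,1],[0.23,0.175,0,0,0,-12,1],[0.27,0.205,-0.01,0,0,-14,1],[0.31,0.235,-0.02,0,0,-16,1],[0.345,0.265,-0.025,0,0,-18,1],[0.37,0.284,-0.03,0,0,-18.4,1]]'
python3 -m handwheel '[[0,0,0,0,0,0,1],[0,0,0,0,0,0,1],[0,0,0,0,0,0,1],[0,0,0,0,0,0,1]]'
python3 - <<'E'
from h import *
import pickle
f=grab_frame("wrist"); save("pics/w1.png",f); pickle.dump(f,open("w1.pkl","wb")); print(manip.sense()["joints"])
E
```

```text
t: 1.15
ee_pos: [0.5616, -0.2824, 0.2005]
tool_rot: [1.0, 0.001, -0.0, -0.0]
contact_force: [0.7, -0.2, 0.4]
width: 0.0855
grip_force: 0.0
t: 1.55
ee_pos: [0.5591, -0.2863, 0.2017]
tool_rot: [1.0, -0.0, 0.0, 0.0]
contact_force: [0.2, -0.6, -0.8]
width: 0.0855
grip_force: 0.0
[-6.80853830e-01  1.85849459e-01  1.32479677e-01  1.51696123e+00
 -1.69515254e-04  2.46163632e+00]
```

View pics/w1.png

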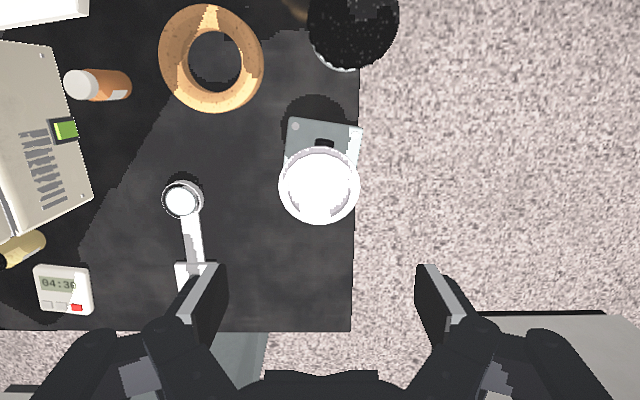

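The wrist view has up = +x and left = +y. The nest is at (319,186), overexposed, the holder at (181,199), and the blade runs to (197,270). A radial height profile from depth plus contrast stretching should find the gap.

```bash
python3 - <<'E'
from h import *
import pickle
f=pickle.load(open("w1.pkl","rb")); X=cloud(f); P=X.reshape(-1,3)
s=P[(abs(P[:,0]-.56)<.05)&(abs(P[:,1]+.285)<.05)&(P[:,2]>.06)]
c,r=cv2.minEnclosingCircle((s[:,:2]*1000).astype(np.float32)); print("stage circle",c,r)
ct=np.array(c)/1000
d=s[:,:2]-ct; rad=np.hypot(*d.T); a=np.degrees(np.arctan2(d[:,1],d[:,0]))
print("inner z",np.median(s[rad<.02,2]), "outer", np.median(s[rad>.0315,2]))
for k in range(-180,180,10):
    m=(rad>.0265)&(rad<.0295)&(a>=k)&(a<k+10); print(k,m.sum(),s[m,2].mean().round(4) if m.any() else None,end=" | ")
b=P[(abs(P[:,0]-.57)<.07)&(abs(P[:,1]+.285)<.06)&(abs(P[:,2]-.0115)<.004)]
h=P[(abs(P[:,0]-.525)<.04)&(abs(P[:,1]+.138)<.04)&(P[:,2]>.011)&(P[:,2]<.025)]
print("\nholder",cv2.minEnclosingCircle((h[:,:2]*1000).astype(np.float32)),h[:,2].mean())
img=f["color"][135:235,270:370].astype(float); g=img.min(2); print(np.percentile(g,[50,80,95]))
o=cv2.resize(np.clip((g-120)/135,0,1)**4*255,None,fx=5,fy=5,interpolation=cv2.INTER_CUBIC)
zz=np.nan_to_num(X[135:235,270:370,2]); z8=cv2.resize(np.clip((zz-.065)/.025,0,1)*255,None,fx=3,fy=3,interpolation=cv2.INTER_NEAREST)
out=np.zeros((500,800));out[:,:500]=np.clip(o,0,255);out[:300,500:]=z8
cv2.imwrite("pics/w1c.png",out.astype(np.uint8))
E
```

```text
stage circle (561.7811279296875, -285.0168762207031) 51.182926177978516
inner z 0.27897853162601244 outer 0.26216847382518355
-180 20 0.0774 | -170 18 0.0794 | -160 32 0.083 | -150 21 0.0848 | -140 26 0.0842 | -130 19 0.0854 | -120 20 0.0857 | -110 21 0.0853 | -100 20 0.0854 | -90 16 0.0854 | -80 20 0.0853 | -70 221 0.2625 | -60 204 0.2634 | -50 28 0.0834 | -40 30 0.0833 | -30 32 0.0829 | -20 33 0.0831 | -10 32 0.0842 | 0 35 0.0833 | 10 25 0.085 | 20 29 0.0843 | 30 24 0.0854 | 40 20 0.0853 | 50 251 0.2702 | 60 265 0.2689 | 70 20 0.0851 | 80 26 0.0837 | 90 25 0.0837 | 100 29 0.0833 | 110 29 0.0828 | 120 33 0.0824 | 130 37 0.0823 | 140 20 0.0787 | 150 22 0.0774 | 160 17 0.0773 | 170 18 0.0774 | 
holder ((527.3599243164062, -137.34815979003906), 21.58499526977539) 0.017193467914298696
[215. 255. 255.]
```

View pics/w1c.png

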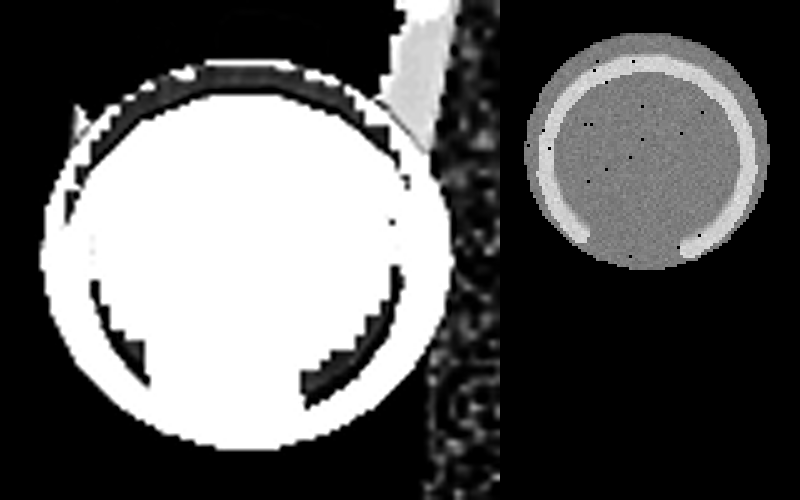

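The height map on the right shows the nest wall clearly, with the gap at the bottom and slightly left, towards -x. Now I'll fit the numbers.

```bash
python3 - <<'E'
from h import *
import pickle
from scipy.optimize import least_squares
f=pickle.load(open("w1.pkl","rb")); X=cloud(f); P=X[np.isfinite(X).all(2)]
def box(x,y,r,lo,hi): return P[(abs(P[:,0]-x)<r)&(abs(P[:,1]-y)<r)&(P[:,2]>lo)&(P[:,2]<hi)]
fl=box(.56,-.285,.045,.072,.0795); print("floor z",np.median(fl[:,2]))
w=box(.56,-.285,.045,.0815,.09); print("wall z",np.median(w[:,2]))
r=least_squares(lambda q:np.hypot(w[:,0]-q[0],w[:,1]-q[1])-q[2],[.56,-.285,.028],loss="soft_l1",f_scale=.002); print("wall circ",r.x)
a=np.degrees(np.arctan2(w[:,1]-r.x[1],w[:,0]-r.x[0]))%360; a=np.sort(a); g=np.diff(a); i=g.argmax(); print("gap",a[i],a[i+1],"yaw",(a[i]+a[i+1])/2-180, "half",g[i]/2)
allst=box(.56,-.285,.045,.072,.09); c=cv2.minEnclosingCircle((allst[:,:2]*1000).astype(np.float32)); print("stage",c)
b=box(.57,-.285,.06,.008,.015); rr=cv2.minAreaRect((b[:,:2]*1000).astype(np.float32)); print("base",rr)
hd=box(.527,-.137,.035,.012,.022); m=hd; q=least_squares(lambda q:np.maximum(0,np.hypot(m[:,0]-q[0],m[:,1]-q[1])-.021)*10,[.527,-.137]); print("holder",m[:,:2].min(0),m[:,:2].max(0),m[:,2].mean(),(m[:,:2].min(0)+m[:,:2].max(0))/2)
bl=P[(P[:,0]>.452)&(P[:,0]<.5)&(abs(P[:,1]+.137)<.03)]
for x in np.arange(.445,.505,.006):
    # blade brighter than bench: use colour on z~0.004 plane
    k=[]
    for y in np.arange(-.165,-.11,.0005):
        u,v=proj(f,[[x,y,.004]])[0].round().astype(int); k.append((y,f["color"][v,u].mean()))
    k=np.array(k); on=k[k[:,1]>k[:,1].min()+.5*np.ptp(k[:,1]),0]; print(round(x,3),on.min().round(4),on.max().round(4),np.median(on).round(4))
E
```

```text
floor z 0.07731335136956553
wall z 0.08529115935427066
wall circ [ 0.56137756 -0.28426262  0.02805395]
gap 142.6741777281671 200.45747228834384 yaw -8.434174991744527 half 28.891647280088364
stage ((560.8630981445312, -284.2582702636719), 35.02016067504883)
base ((583.8695678710938, -287.53717041015625), (75.91715240478516, 49.93495178222656), 81.71456146240234)
holder [ 0.50583931 -0.1589185 ] [ 0.54803229 -0.11578957] 0.017302564813247864 [ 0.5269358  -0.13735403]
0.445 -0.164 -0.1135 -0.1387
0.451 -0.1485 -0.1285 -0.1385
0.457 -0.149 -0.1285 -0.1387
0.463 -0.1485 -0.129 -0.1387
0.469 -0.148 -0.129 -0.1385
0.475 -0.149 -0.1285 -0.1387
0.481 -0.1485 -0.128 -0.1382
0.487 -0.149 -0.128 -0.1385
0.493 -0.1485 -0.1275 -0.138
0.499 -0.1485 -0.1285 -0.1385
```

Fits: nest axis (0.561,-0.284), yaw -8.3°, stage face about 0.076. Lifter axis y=-0.1385, yaw≈0, handle at x≈0.421. All sizes match the stated ones. Going above the handle.

```bash
python3 -m handwheel '[[-0.03,0.03,0,0,0,0,1],[-0.06,0.065,0,0,0,0,1],[-0.09,0.1,0,0,0,0,1],[-0.12,0.13,-0.01,0,0,0,1],[-0.138,0.147,-0.02,0,0,0,1],[-0.138,0.147,-0.04,0,0,0,1],[-0.138,0.147,-0.06,0,0,0,1],[-0.138,0.147,-0.06,0,0,0,1],[-0.138,0.147,-0.06,0,0,0,1],[-0.138,0.147,-0.06,0,0,0,1]]'
python3 - <<'E'
from h import *
import pickle
print([manip.sense()["ee_pos"].round(4) for _ in range(3)])
f=grab_frame("wrist"); save("pics/w2.png",f); pickle.dump(f,open("w2.pkl","wb"))
P=cloud(f); P=P[np.isfinite(P).all(2)]
t=P[(abs(P[:,0]-.42)<.03)&(abs(P[:,1]+.138)<.02)&(P[:,2]>.09)&(P[:,2]<.108)]
print(len(t),t.min(0) if len(t) else 0,t.max(0) if len(t) else 0)
E
```

```text
t: 2.6
ee_pos: [0.4222, -0.1389, 0.1426]
tool_rot: [1.0, -0.0, 0.001, 0.0]
contact_force: [1.1, -0.3, -0.9]
width: 0.0854
grip_force: 0.0
[array([ 0.4222, -0.1389,  0.1426]), array([ 0.4222, -0.1389,  0.1426]), array([ 0.4222, -0.1389,  0.1426])]
810 [ 0.40804861 -0.14405506  0.09021033] [ 0.43556007 -0.1325557   0.10038069]
```

View pics/w2.png

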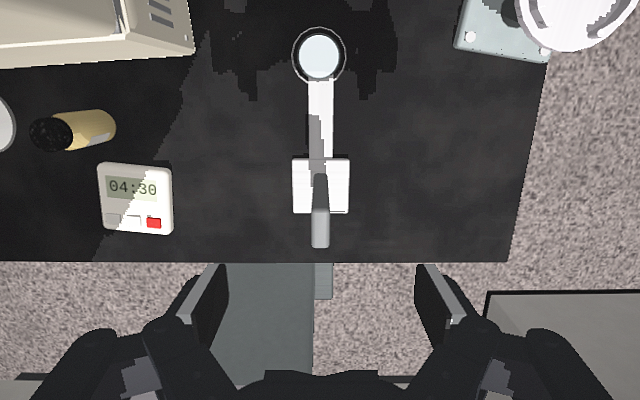

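The handle top is centred at (0.4218,-0.1383), directly under the TCP in view (320,240), with the holder at (319,55). Descending and closing.

```bash
python3 -m handwheel '[[0,0.0005,-0.015,0,0,0,1],[0,0.0005,-0.035,0,0,0,1],[0,0.0005,-0.055,0,0,0,1],[0,0.0005,-0.075,0,0,0,0.4],[0,0.0005,-0.0885,0,0,0,0],[0,0.0005,-0.0885,0,0,0,-0.2],[0,0.0005,-0.0885,0,0,0,-0.4],[0,0.0005,-0.0885,0,0,0,-0.5],[0,0.0005,-0.0885,0,0,0,-0.55],[0,0.0005,-0.0885,0,0,0,-0.6]]' 30
python3 -m handwheel '[[0,0,0,0,0,0,-0.63],[0,0,0,0,0,0,-0.66],[0,0,0,0,0,0,-0.69],[0,0,0,0,0,0,-0.72],[0,0,0,0,0,0,-0.75],[0,0,0,0,0,0,-0.8],[0,0,0,0,0,0,-0.9],[0,0,0,0,0,0,-1],[0,0,0,0,0,0,-1],[0,0,0,0,0,0,-1]]' 30
python3 -m handwheel '[[0,0,0,0,0,0,-1],[0,0,0,0,0,0,-1],[0,0,0,0,0,0,-1]]' 110
```

```text
t: 3.65
ee_pos: [0.4222, -0.138, 0.0535]
tool_rot: [1.0, 0.0, 0.0, 0.0]
contact_force: [-0.3, -1.2, -0.8]
width: 0.0167
grip_force: 0.0
t: 4.65
ee_pos: [0.4218, -0.1379, 0.0529]
tool_rot: [1.0, 0.0, 0.0, 0.0]
contact_force: [-0.4, -2.7, 0.9]
width: 0.0119
grip_force: 29.4
t: 4.95
ee_pos: [0.4219, -0.1378, 0.053]
tool_rot: [1.0, 0.0, 0.0, 0.0]
contact_force: [-1.4, -2.1, 3.2]
width: 0.011
grip_force: 107.6
```

```bash
python3 -m handwheel '[[0,0,0.001,0,0,0,-1],[0,0,0.003,0,0,0,-1],[0,0,0.007,0,0,0,-1],[0,0,0.013,0,0,0,-1],[0,0,0.02,0,0,0,-1],[0,0,0.027,0,0,0,-1],[0,0,0.033,0,0,0,-1],[0,0,0.037,0,0,0,-1],[0,0,0.039,0,0,0,-1],[0,0,0.04,0,0,0,-1]]'
python3 -m handwheel '[[0,0,0.003,0,0,0,-1],[0,0,0.008,0,0,0,-1],[0,0,0.015,0,0,0,-1],[0,0,0.024,0,0,0,-1],[0,0,0.034,0,0,0,-1],[0,0,0.044,0,0,0,-1],[0,0,0.053,0,0,0,-1],[0,0,0.06,0,0,0,-1],[0,0,0.064,0,0,0,-1],[0,0,0.065,0,0,0,-1]]'
cat > m.py <<'E'
from h import *
s=manip.sense(); e=s["ee_pos"]; print(e.round(4),s["contact_force"].round(2),s["wrist_torque"].round(2))
f=grab_frame("wrist"); import pickle; pickle.dump(f,open("last.pkl","wb")); P=cloud(f); P=P[np.isfinite(P).all(2)]
import sys
th=np.radians(float(sys.argv[1])); dx=np.array([np.cos(th),np.sin(th)]); dy=np.array([-dx[1],dx[0]])
q=np.c_[(P[:,:2]-e[:2])@dx,(P[:,:2]-e[:2])@dy,P[:,2]-e[2]]   # lifter-ish frame from TCP
h=q[(abs(q[:,0]-.105)<.035)&(abs(q[:,1])<.035)&(q[:,2]>-.045)&(q[:,2]<-.022)]
A=np.c_[h[:,:2],np.ones(len(h))]; k=np.linalg.lstsq(A,h[:,2],rcond=None)[0]
keep=abs(A@k-h[:,2])<.002; h=h[keep]; A=A[keep]; k=np.linalg.lstsq(A,h[:,2],rcond=None)[0]
print("holder centre rel",((h.min(0)+h.max(0))/2).round(4),"span",np.ptp(h,axis=0).round(4),"tilt deg x,y",np.degrees(k[:2]).round(2))
b=q[(q[:,0]>.025)&(q[:,0]<.08)&(abs(q[:,1])<.012)&(q[:,2]>-.065)&(q[:,2]<-.035)]
if len(b)>20:
  k=np.linalg.lstsq(np.c_[b[:,:2],np.ones(len(b))],b[:,2],rcond=None)[0]; print("blade/foot",len(b),"slope",np.degrees(k[:2]).round(2),"z at .105",k[0]*.105+k[2])
  for lo in(.045,.06,.075):
    c=b[(b[:,0]>lo)&(b[:,0]<lo+.012)]
    if len(c): print(lo,len(c),c.mean(0).round(4))
E
python3 m.py 0
```

```text
t: 5.95
ee_pos: [0.4218, -0.1378, 0.093]
tool_rot: [1.0, 0.0, 0.0, 0.0]
contact_force: [0.3, -0.4, -3.2]
width: 0.0113
grip_force: 107.0
t: 6.95
ee_pos: [0.422, -0.1378, 0.1583]
tool_rot: [1.0, 0.0, 0.0, 0.0]
contact_force: [0.7, -0.2, -3.4]
width: 0.0107
grip_force: 107.0
[ 0.422  -0.1378  0.1583] [ 0.73 -0.17 -3.36] [-0.    0.09  0.03]
holder centre rel [ 0.1037  0.0017 -0.0357] span [0.0386 0.0411 0.004 ] tilt deg x,y [-0.02 -0.06]
blade/foot 3249 slope [-0.22 -0.06] z at .105 -0.04841189314337411
0.045 691 [ 0.051   0.0003 -0.0482]
0.06 734 [ 0.066   0.0001 -0.0483]
0.075 322 [ 0.0775  0.0004 -0.0483]
```

The holder and blade are level, with tilt under 0.3°. Carrying smoothly over the nest: shift about (+0.0356,-0.1314), turn -8.3°.

```bash
python3 -m handwheel '[[0,-0.0001,0,0,0,0,-1],[0.0003,-0.0012,0,0,0,-0.07,-1],[0.001,-0.0035,0,0,0,-0.2,-1],[0.0021,-0.0076,0,0,0,-0.5,-1],[0.0037,-0.0137,0,0,0,-0.9,-1],[0.0058,-0.0214,0,0,0,-1.4,-1],[0.0084,-0.0309,0,0,0,-1.95,-1],[0.0113,-0.0417,0,0,0,-2.6,-1],[0.0145,-0.0535,0,0,0,-3.4,-1],[0.0178,-0.0657,0,0,0,-4.15,-1]]'
python3 -m handwheel '[[0.0033,-0.0122,0,0,0,-0.75,-1],[0.0065,-0.024,0,0,0,-1.55,-1],[0.0094,-0.0348,0,0,0,-2.2,-1],[0.012,-0.0443,0,0,0,-2.75,-1],[0.0141,-0.052,0,0,0,-3.25,-1],[0.0157,-0.0581,0,0,0,-3.65,-1],[0.0168,-0.0622,0,0,0,-3.95,-1],[0.0175,-0.0645,0,0,0,-4.1,-1],[0.0178,-0.0656,0,0,0,-4.15,-1],[0.0178,-0.0657,0,0,0,-4.15,-1]]'
python3 -m handwheel '[[0,0,0,0,0,0,-1],[0,0,0,0,0,0,-1],[0,0,0,0,0,0,-1]]'
python3 m.py -8.3; python3 - <<'E'
from h import *
import pickle
f=pickle.load(open("last.pkl","rb")); P=cloud(f);P=P[np.isfinite(P).all(2)]
h=P[(abs(P[:,0]-.561)<.04)&(abs(P[:,1]+.284)<.04)&(P[:,2]>.115)&(P[:,2]<.13)]; print("holder",((h.min(0)+h.max(0))/2).round(4))
w=P[(abs(P[:,0]-.561)<.045)&(abs(P[:,1]+.284)<.045)&(P[:,2]>.065)&(P[:,2]<.093)]; print("stage pts",len(w),w.min(0),w.max(0))
save("pics/w3.png",f)
g=grab_frame("side"); C=cloud(g); P=C[np.isfinite(C).all(2)]
h=P[(abs(P[:,0]-.561)<.04)&(abs(P[:,1]+.284)<.04)&(P[:,2]>.115)&(P[:,2]<.13)]; print("side holder",len(h),((h.min(0)+h.max(0))/2).round(4), h.mean(0))
E
```

```text
t: 8.0
ee_pos: [0.4398, -0.2047, 0.1578]
tool_rot: [0.999, -0.037, -0.0, 0.0]
contact_force: [-0.3, 0.3, -1.3]
width: 0.0106
grip_force: 107.1
t: 9.0
ee_pos: [0.4574, -0.269, 0.1578]
tool_rot: [0.997, -0.072, -0.0, -0.0]
contact_force: [-0.2, -0.1, -2.6]
width: 0.0107
grip_force: 107.1
t: 9.3
ee_pos: [0.4574, -0.269, 0.1579]
tool_rot: [0.997, -0.072, 0.0, 0.0]
contact_force: [-0.4, -0.7, -3.3]
width: 0.0109
grip_force: 107.1
[ 0.4574 -0.269   0.1579] [-0.43 -0.65 -3.25] [-0.04  0.1  -0.01]
holder centre rel [ 0.1037  0.0016 -0.0358] span [0.0387 0.0412 0.004 ] tilt deg x,y [-0.04 -0.  ]
blade/foot 3243 slope [-0.16 -0.18] z at .105 -0.04840123246042343
0.045 700 [ 0.0511  0.0003 -0.0483]
0.06 734 [ 0.066   0.0001 -0.0483]
0.075 322 [ 0.0775  0.0004 -0.0484]
holder [ 0.5608 -0.2826  0.1211]
stage pts 4553 [ 0.5269309  -0.31931234  0.07445577] [ 0.59123239 -0.24997517  0.08784827]
side holder 208 [ 0.558  -0.2852  0.1188] [ 0.55858135 -0.28633743  0.11979966]
```

View pics/w3.png

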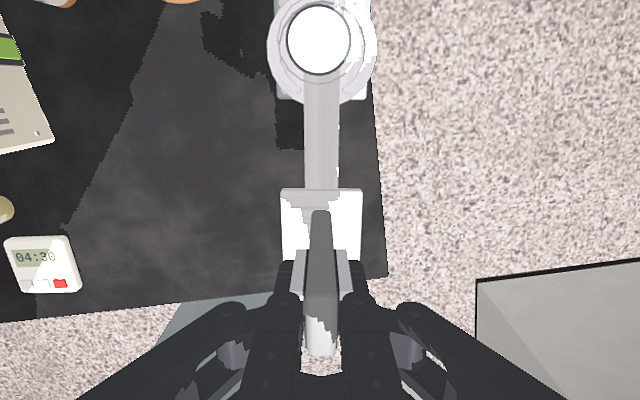

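The blade lies over the gap, the holder at (318,40) sits centred over the nest, and everything is level. Lowering close, then feeling for contact.

```bash
python3 -m handwheel '[[0,0,-0.001,0,0,0,-1],[0,0,-0.004,0,0,0,-1],[0,0,-0.008,0,0,0,-1],[0,0,-0.012,0,0,0,-1],[0,0,-0.016,0,0,0,-1],[0,0,-0.02,0,0,0,-1],[0,0,-0.023,0,0,0,-1],[0,0,-0.0245,0,0,0,-1],[0,0,-0.025,0,0,0,-1],[0,0,-0.025,0,0,0,-1]]'
for i in 1 2 3; do python3 -m handwheel '[[0,0,-0.0002,0,0,0,-1],[0,0,-0.0004,0,0,0,-1],[0,0,-0.0006,0,0,0,-1],[0,0,-0.0006,0,0,0,-1],[0,0,-0.0006,0,0,0,-1]]' | egrep 'ee_pos|contact'; done; python3 -c "
from h import *
print(manip.sense()['wrist_torque'])"
```

```text
t: 10.4
ee_pos: [0.4574, -0.2692, 0.1329]
tool_rot: [0.997, -0.072, 0.0, 0.0]
contact_force: [-0.3, 0.2, -3.0]
width: 0.0105
grip_force: 107.1
ee_pos: [0.4574, -0.2691, 0.1322]
contact_force: [-1.0, 0.1, -2.3]
ee_pos: [0.4574, -0.2691, 0.1316]
contact_force: [-1.0, -0.2, -2.4]
ee_pos: [0.4574, -0.2691, 0.131]
contact_force: [0.1, 0.1, -2.4]
[0.00693995 0.12294421 0.01205683]
```

```bash
for i in 1 2 3; do python3 -m handwheel '[[0,0,-0.0002,0,0,0,-1],[0,0,-0.0004,0,0,0,-1],[0,0,-0.0006,0,0,0,-1],[0,0,-0.0006,0,0,0,-1],[0,0,-0.0006,0,0,0,-1]]' | egrep 'ee_pos|contact'; python3 -c "
from h import *
print(manip.sense()['wrist_torque'].round(3))"; done
```

```text
ee_pos: [0.4573, -0.2691, 0.1304]
contact_force: [-0.0, 0.5, -2.9]
[0.003 0.07  0.023]
ee_pos: [0.4574, -0.2691, 0.1298]
contact_force: [0.6, 0.2, -2.4]
[ 0.027  0.118 -0.017]
ee_pos: [0.4574, -0.2691, 0.1293]
contact_force: [-1.1, 0.1, -1.7]
[0.033 0.167 0.015]
```

```bash
for i in 1 2; do python3 -m handwheel '[[0,0,-0.0002,0,0,0,-1],[0,0,-0.0004,0,0,0,-1],[0,0,-0.0004,0,0,0,-1],[0,0,-0.0004,0,0,0,-1],[0,0,-0.0004,0,0,0,-1]]' | egrep 'ee_pos|contact'; python3 -c "
from h import *
print(manip.sense()['wrist_torque'].round(3))"; done
```

```text
ee_pos: [0.4574, -0.2692, 0.1289]
contact_force: [-0.7, 0.2, 0.0]
[ 0.099  0.272 -0.045]
ee_pos: [0.4574, -0.2692, 0.1285]
contact_force: [-1.3, 1.2, 0.5]
[0.172 0.32  0.024]
```

Contact shows in force, but the moment looks odd, so I'll look before going on.

```bash
python3 m.py -8.3; python3 - <<'E'
from h import *
print(manip.sense()['contact_force'],manip.sense()['wrist_torque'])
g=grab_frame("side"); c=g["color"][175:325,290:490]
cv2.imwrite("pics/s2.png",cv2.cvtColor(cv2.resize(c,None,fx=4,fy=4,interpolation=cv2.INTER_CUBIC),cv2.COLOR_RGB2BGR))
E
```

```text
[ 0.4574 -0.2692  0.1285] [-1.33  1.19  0.52] [0.17 0.32 0.02]
holder centre rel [ 0.1036  0.0017 -0.0372] span [0.0386 0.0413 0.0038] tilt deg x,y [1.24 0.43]
blade/foot 3343 slope [-0.57  0.69] z at .105 -0.04882386823356272
0.045 698 [ 0.0511  0.0003 -0.0482]
0.06 740 [ 0.066   0.0001 -0.0482]
0.075 379 [ 0.0775 -0.0001 -0.0488]
[-3.10375543  0.47225817  0.2346916 ] [0.09187204 0.31434566 0.01608053]
```

View pics/s2.png

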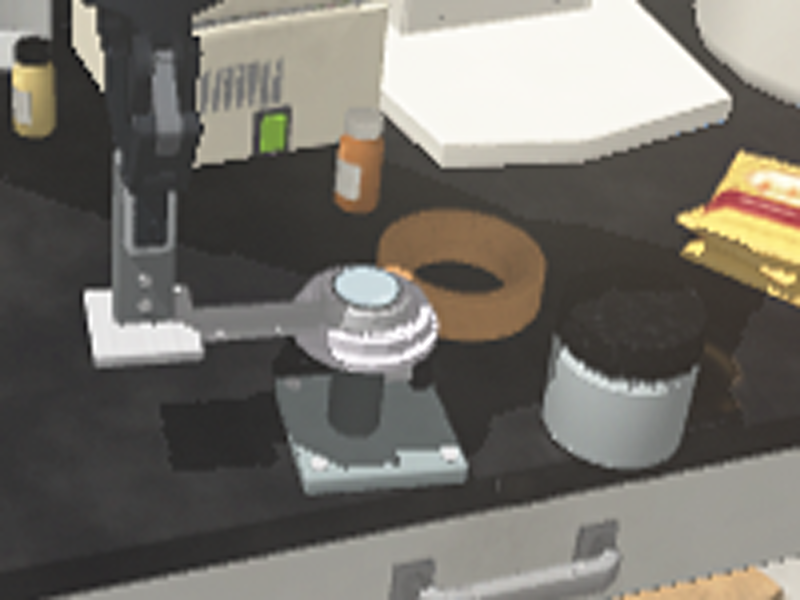

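The side view shows the blade in the gap with the holder in the nest and nothing else touched. My tilt fit takes in wall points, so I'll repeat it on the holder's top only while averaging the force.

```bash
for i in 1 2 3; do python3 -m handwheel '[[0,0,0,0,0,0,-1]]' | egrep 'contact'; done; python3 - <<'E'
from h import *
f=grab_frame("wrist"); P=cloud(f);P=P[np.isfinite(P).all(2)]
c=np.array([.4574,-.2692])+.1045*np.array([.9895,-.1444])+[0.0002,.0015]
r=np.hypot(*(P[:,:2]-c).T); z=P[:,2]
h=P[(r<.017)&(z>.08)]; k=np.linalg.lstsq(np.c_[h[:,:2]-c,np.ones(len(h))],h[:,2],rcond=None)[0]; print("tilt",np.degrees(k[:2]),"z",k[2],len(h))
w=P[(z>.0815)&(z<.088)&(r>.023)&(r<.036)]
from scipy.optimize import least_squares
q=least_squares(lambda q:np.hypot(w[:,0]-q[0],w[:,1]-q[1])-.028,[.561,-.284],loss="soft_l1",f_scale=.002); print("wall",q.x,np.median(w[:,2]))
h=P[(z>.0895)&(z<.096)&(r<.03)]; print("holder",(h[:,:2].min(0)+h[:,:2].max(0))/2,np.ptp(h,axis=0))
E
```

```text
contact_force: [-1.9, 0.5, 0.9]
contact_force: [-2.4, 0.4, 1.3]
contact_force: [-2.6, 0.6, 0.8]
tilt [ 2.49535043 -0.0190511 ] z 0.09270328217434899 3793
wall [ 0.56058736 -0.2843806 ] 0.08413312549560888
holder [ 0.56081849 -0.28272712] [0.03932787 0.0409172  0.00570802]
```

```bash
python3 - <<'E'
from h import *
import pickle
dx=np.array([.9895,-.1444]);dy=np.array([.1444,.9895])
for nm,f,e in(("before",pickle.load(open("last.pkl","rb")),None),("now",grab_frame("wrist"),None),("side",grab_frame("side"),None)):
    P=cloud(f);P=P[np.isfinite(P).all(2)]; o=np.array([.4574,-.2692]); a=(P[:,:2]-o)@dx; b=(P[:,:2]-o)@dy
    print(nm)
    for x in np.arange(.03,.145,.005):
        m=(abs(a-x)<.0025)&(abs(b-.0005)<.007)&(P[:,2]>.06)&(P[:,2]<.1); print(f"{x:.3f}:{m.sum()}:{np.median(P[m,2])*1e3 if m.any() else 0:.1f}",end="  ")
    print()
    for y in np.arange(-.035,.037,.005):
        m=(abs(b-y)<.0025)&(abs(a-.104)<.007)&(P[:,2]>.06)&(P[:,2]<.1); print(f"{y:.3f}:{np.median(P[m,2])*1e3 if m.any() else 0:.1f}",end="  ")
    print()
E
```

```text
before
0.030:184:80.3  0.035:188:80.3  0.040:197:80.3  0.045:197:80.4  0.050:211:80.4  0.055:204:80.2  0.060:205:80.3  0.065:220:80.3  0.070:225:80.3  0.075:248:80.2  0.080:227:80.2  0.085:260:80.3  0.090:287:92.4  0.095:288:93.1  0.100:304:93.1  0.105:307:93.1  0.110:311:93.0  0.115:330:93.0  0.120:211:92.7  0.125:127:76.3  0.130:0:0.0  0.135:0:0.0  0.140:0:0.0  
-0.035:76.1  -0.030:83.8  -0.025:77.3  -0.020:76.5  -0.015:77.9  -0.010:93.0  -0.005:93.1  0.000:93.1  0.005:93.0  0.010:93.1  0.015:92.9  0.020:76.6  0.025:80.1  0.030:83.6  0.035:76.3  
now
0.030:186:80.3  0.035:191:80.3  0.040:193:80.4  0.045:196:80.4  0.050:212:80.1  0.055:201:80.2  0.060:209:80.3  0.065:217:80.3  0.070:223:80.2  0.075:247:80.1  0.080:227:80.2  0.085:258:80.5  0.090:291:92.3  0.095:286:93.1  0.100:307:93.0  0.105:308:92.9  0.110:309:93.0  0.115:327:93.1  0.120:215:92.9  0.125:125:76.3  0.130:0:0.0  0.135:0:0.0  0.140:0:0.0  
-0.035:76.1  -0.030:83.9  -0.025:77.1  -0.020:76.5  -0.015:77.3  -0.010:93.0  -0.005:93.0  0.000:93.0  0.005:92.9  0.010:93.1  0.015:92.9  0.020:76.6  0.025:79.7  0.030:83.6  0.035:76.1  
side
0.030:12:78.5  0.035:11:78.9  0.040:13:78.6  0.045:10:78.6  0.050:12:78.9  0.055:12:79.0  0.060:12:78.7  0.065:12:78.6  0.070:11:78.3  0.075:14:78.4  0.080:11:78.5  0.085:23:83.3  0.090:10:91.1  0.095:12:91.4  0.100:15:91.2  0.105:16:91.3  0.110:14:91.5  0.115:14:91.3  0.120:8:91.4  0.125:8:75.2  0.130:17:79.9  0.135:7:74.3  0.140:1:75.1  
-0.035:73.2  -0.030:77.7  -0.025:81.6  -0.020:88.2  -0.015:81.2  -0.010:91.2  -0.005:91.5  0.000:91.0  0.005:91.3  0.010:91.8  0.015:91.5  0.020:89.5  0.025:0.0  0.030:82.6  0.035:0.0
```

The profiles are flat: blade top at 80.3 and stage at 76.3, so the blade rests flat. The holder is level and 1.7 mm off the axis, with a load of about 3.7 N; the earlier tilt reading came from edge points. Drawing out along (-0.9895,+0.1444), with slightly less preload.

```bash
python3 -m handwheel '[[-0.001,0.00015,0.0001,0,0,0,-1],[-0.003,0.0004,0.0002,0,0,0,-1],[-0.0054,0.0008,0.0003,0,0,0,-1],[-0.0079,0.00115,0.0003,0,0,0,-1],[-0.0104,0.0015,0.0003,0,0,0,-1],[-0.0129,0.0019,0.0003,0,0,0,-1],[-0.0153,0.00225,0.0003,0,0,0,-1],[-0.0178,0.0026,0.0003,0,0,0,-1],[-0.0198,0.0029,0.0003,0,0,0,-1],[-0.0198,0.0029,0.0003,0,0,0,-1]]'
python3 - <<'E'
from h import *
f=grab_frame("wrist"); P=cloud(f);P=P[np.isfinite(P).all(2)]
r=np.hypot(P[:,0]-.5606,P[:,1]+.2844)
h=P[(P[:,2]>.0885)&(P[:,2]<.1)&(r<.035)]; print("holder",(h.min(0)+h.max(0))/2,np.ptp(h,axis=0))
E
```

```text
t: 15.95
ee_pos: [0.4373, -0.2662, 0.1287]
tool_rot: [0.997, -0.072, -0.0, 0.0]
contact_force: [0.2, -0.5, 0.2]
width: 0.0108
grip_force: 107.3
holder [ 0.54732975 -0.28340971  0.09217543] [0.02848539 0.04106106 0.00734334]
```

The holder is now against the wall and starting to settle as the blade leaves, as expected. Continuing.

```bash
python3 -m handwheel '[[-0.0015,0.0002,0,0,0,0,-1],[-0.004,0.0006,0,0,0,0,-1],[-0.0065,0.001,0,0,0,0,-1],[-0.009,0.0013,0,0,0,0,-1],[-0.0115,0.0017,0,0,0,0,-1],[-0.014,0.002,0,0,0,0,-1],[-0.0165,0.0024,0,0,0,0,-1],[-0.019,0.0028,0,0,0,0,-1],[-0.0218,0.0032,0,0,0,0,-1],[-0.0247,0.0036,0,0,0,0,-1]]'
python3 -m handwheel '[[-0.0025,0.0004,0,0,0,0,-1],[-0.005,0.0007,0,0,0,0,-1],[-0.008,0.0012,0,0,0,0,-1],[-0.011,0.0016,0,0,0,0,-1],[-0.0145,0.0021,0,0,0,0,-1],[-0.018,0.0026,0,0,0,0,-1],[-0.0218,0.0032,0,0,0,0,-1],[-0.025,0.0036,0,0,0,0,-1],[-0.027,0.0039,0,0,0,0,-1],[-0.027,0.0039,0,0,0,0,-1]]'
python3 - <<'E'
from h import *
f=grab_frame("wrist"); save("pics/w4.png",f); P=cloud(f);P=P[np.isfinite(P).all(2)]
r=np.hypot(P[:,0]-.5606,P[:,1]+.2844)
h=P[(P[:,2]>.087)&(P[:,2]<.1)&(r<.035)]; print("holder",(h.min(0)+h.max(0))/2,np.ptp(h,axis=0))
c=((h.min(0)+h.max(0))/2)[:2]; t=h[np.hypot(*(h[:,:2]-c).T)<.016]; k=np.linalg.lstsq(np.c_[t[:,:2]-c,np.ones(len(t))],t[:,2],rcond=None)[0]; print(np.degrees(k[:2]),k[2])
E
```

```text
t: 17.0
ee_pos: [0.4126, -0.2626, 0.1287]
tool_rot: [0.997, -0.072, -0.0, 0.0]
contact_force: [0.7, -0.2, -1.0]
width: 0.011
grip_force: 107.3
t: 18.0
ee_pos: [0.3857, -0.2587, 0.1288]
tool_rot: [0.997, -0.072, 0.0, 0.0]
contact_force: [-0.1, -0.5, -1.8]
width: 0.011
grip_force: 107.3Traceback (most recent call last):
  File "<stdin>", line 4, in <module>
    return umr_minimum(a, axis, None, out, keepdims, initial, where)
ValueError: zero-size array to reduction operation minimum which has no identity
```

View pics/w4.png

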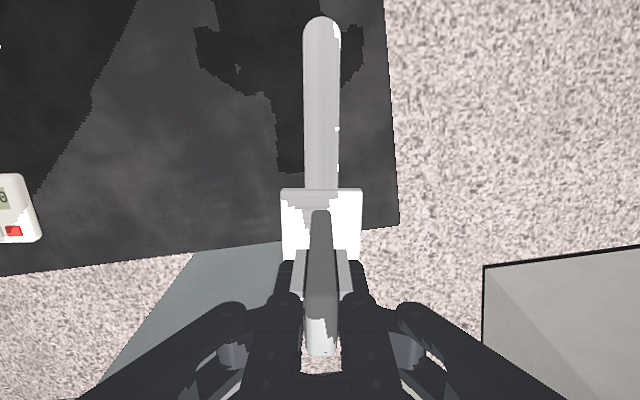

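The blade is fully clear of the stand, which is out of this view. Checking the holder with the side camera while backing off towards the original spot.

```bash
python3 - <<'E'
from h import *
f=grab_frame("side"); P=cloud(f);P=P[np.isfinite(P).all(2)]
dx=np.array([.9895,-.1444]);o=np.array([.5587,-.2862]); a=(P[:,:2]-o)@dx; b=(P[:,:2]-o)@np.array([.1444,.9895])
for x in np.arange(-.035,.036,.005):
    m=(abs(a-x)<.0025)&(abs(b)<.008)&(P[:,2]>.06); print(f"{x:.3f}:{np.median(P[m,2])*1e3 if m.any() else 0:.1f}",end=" ")
E
python3 -m handwheel '[[0,0.003,0,0,0,0.3,-1],[0,0.012,0,0,0,1.3,-1],[0.001,0.027,0,0,0,2.7,-1],[0.005,0.045,0,0,0,4.2,-1],[0.011,0.063,0,0,0,5.7,-1],[0.018,0.081,0,0,0,7,-1],[0.026,0.099,0,0,0,7.9,-1],[0.032,0.112,0,0,0,8.2,-1],[0.036,0.12,0,0,0,8.3,-1],[0.036,0.12,0,0,0,8.3,-1]]'
python3 -m handwheel '[[0,0,-0.005,0,0,0,-1],[0,0,-0.015,0,0,0,-1],[0,0,-0.027,0,0,0,-1],[0,0,-0.04,0,0,0,-1],[0,0,-0.052,0,0,0,-1],[0,0,-0.062,0,0,0,-1],[0,0,-0.069,0,0,0,-1],[0,0,-0.0725,0,0,0,-1],[0,0,-0.0735,0,0,0,-1],[0,0,-0.0735,0,0,0,-1]]'
```

```text
-0.035:72.4 -0.030:75.2 -0.025:79.3 -0.020:88.1 -0.015:88.1 -0.010:87.4 -0.005:88.0 0.000:87.8 0.005:87.8 0.010:87.6 0.015:75.2 0.020:75.9 0.025:76.5 0.030:82.8 0.035:76.2 t: 19.1
ee_pos: [0.4221, -0.1374, 0.1288]
tool_rot: [1.0, 0.002, 0.0, -0.0]
contact_force: [-0.0, 0.4, -0.4]
width: 0.0107
grip_force: 107.3
t: 20.1
ee_pos: [0.422, -0.1388, 0.0555]
tool_rot: [1.0, 0.0, 0.0, 0.0]
contact_force: [0.3, 0.7, -1.2]
width: 0.0107
grip_force: 107.3
```

The holder lies flat in the nest (top 87.8 = stage + 12) and its centre is about 6 mm back. Setting the lifter down.

```bash
python3 -m handwheel '[[0,0,-0.001,0,0,0,-1],[0,0,-0.002,0,0,0,-1],[0,0,-0.0025,0,0,0,-1],[0,0,-0.0025,0,0,0,-1],[0,0,-0.0025,0,0,0,-1]]'
python3 - <<'E'
from h import *
import sys; f=grab_frame("wrist"); P=cloud(f);P=P[np.isfinite(P).all(2)]
for x in (.452,.47,.49,.51,.53):
    m=(abs(P[:,0]-x)<.004)&(abs(P[:,1]+.1385)<.007); print(x,np.median(P[m,2]).round(4))
E
```

```text
t: 20.6
ee_pos: [0.422, -0.1388, 0.053]
tool_rot: [1.0, 0.0, 0.0, 0.0]
contact_force: [-2.8, 0.4, 1.5]
width: 0.0105
grip_force: 107.8
0.452 0.0049
0.47 0.0049
0.49 0.0049
0.51 0.0048
0.53 0.005
```

Flat on the bench and in contact. Easing the grip, opening gradually, then retreating straight up.

```bash
python3 -m handwheel '[[0,0,0,0,0,0,-1],[0,0,0,0,0,0,-1],[0,0,0,0,0,0,-0.7],[0,0,0,0,0,0,-0.6],[0,0,0,0,0,0,-0.4],[0,0,0,0,0,0,0],[0,0,0,0,0,0,0.4],[0,0,0,0,0,0,0.8],[0,0,0,0,0,0,0.8],[0,0,0,0,0,0,0.8]]' 20
python3 -m handwheel '[[0,0,0.01,0,0,0,0.8],[0,0,0.03,0,0,0,0.8],[0,0,0.06,0,0,0,0.8],[0,0,0.09,0,0,0,0.8],[0,0,0.12,0,0,0,0.8],[0,0,0.14,0,0,0,0.8],[0,0,0.15,0,0,0,0.8],[0,0,0.15,0,0,0,0.8],[0,0,0.15,0,0,0,0.8],[0,0,0.15,0,0,0,0.8]]'
python3 - <<'E'
from h import *
f=grab_frame("side"); c=f["color"][175:325,250:450]
cv2.imwrite("pics/s3.png",cv2.cvtColor(cv2.resize(c,None,fx=4,fy=4,interpolation=cv2.INTER_CUBIC),cv2.COLOR_RGB2BGR))
E
```

```text
t: 21.65
ee_pos: [0.4219, -0.1387, 0.0527]
tool_rot: [1.0, 0.0, 0.0, 0.0]
contact_force: [-0.1, 0.2, 0.0]
width: 0.0768
grip_force: 0.0
t: 22.65
ee_pos: [0.4214, -0.1384, 0.2014]
tool_rot: [1.0, 0.0, -0.001, -0.0]
contact_force: [-0.6, 0.0, 0.6]
width: 0.0767
grip_force: 0.0
```

View pics/s3.png

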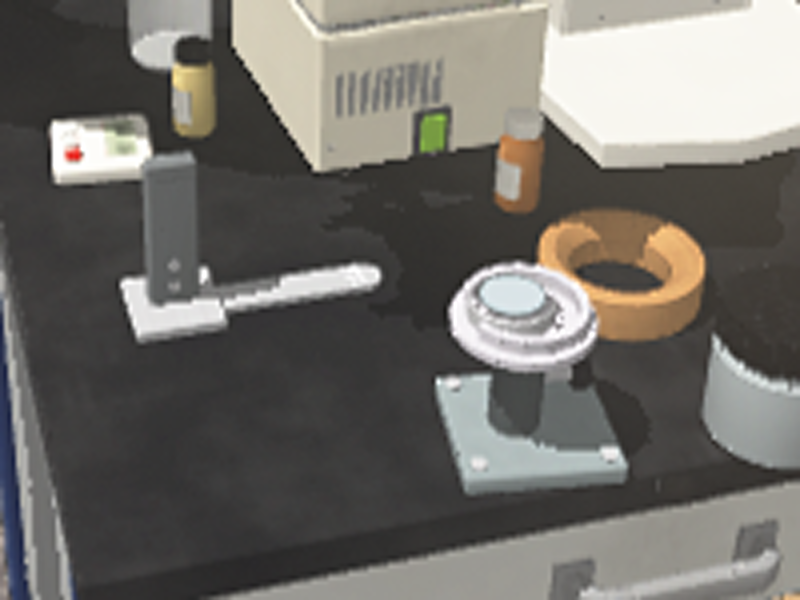

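The holder lies flat in the nest at (515,300), the lifter stands upright at (175,250), and the timer and vials haven't moved. Handing in.

```bash
python3 -c "
from cell import workorder
print(workorder.sign_off())"
```

```text
the job is handed in; nothing more can be done
None
```

The job is handed in, with no verdict returned: the holder lies flat in the nest about 6 mm off its axis, the lifter stands upright and released on the bench, and it took about 23 s with roughly 4 N on the stage.

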